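# Make up three union nuts in the counter tray and tip them to its pouring corner

### The arm

A 6-joint arm with a two-finger parallel gripper is mounted at the origin on the work surface. World frame = base frame: x ahead of the robot, y to its left, z up, the work surface at z = 0. Lengths are in m, angles in rad, forces in N, time in s.
With the tool pointing down it reaches from about 0.3 to 0.775 m from the base axis. Payload 14.6 kg.
Tool frame: the origin (TCP) lies between the finger pads; the fingertips stand 17 mm ahead of it and the grasp point (between the pads) lies 2 mm behind it (arm.finger_overhang is the distance from the TCP to the fingertips, in m); x points along the fingers, z is the direction in which the jaws open and shut, and the axes are right-handed (so a half turn about x gives the same grasp; the last joint's range is limited). The gripper opens to 85 mm and grips with 20 to 120 N. Pads are 22 mm wide; open, the fingers measure 114 mm over their backs; the gripper's body (76 mm by 85 mm) begins 54 mm behind the grasp point. The pads swing forward as they close: fully open they stand 13 mm farther back than shut.
Start: joints at [-1.402, 0.3, 1.521, -0, 1.321, -0.067], TCP at [0.128, -0.535, 0.226] pointing down, gripper open.
Joint ranges: [-3.03, 3.03], [-0.79, 2.21], [0.23, 2.52], [-1.04, 4.18], [0, 3.07], [-2.55, 2.55]. Speed limits (rad/s): [2.22, 2.22, 2.57, 3.14, 3.14, 3.14].

### API

Orientations are given as a rotation vector (axis times angle).
In Python, from cell import arm, viewer, job gives the robot as it stands.
- The arm moves only by the tool apply_moves, never from a script. Its argument "commands" is text: rows parted by semicolons, each of 5 numbers parted by spaces: the finger opening in mm, from 0 to 85.4, then the shift along the tool's x, y, z in mm, then the turn about the tool's x in rad. A call has 1 to 5 rows; each row shifts and turns the commanded pose from where the row before left it, along the tool's axes as they then stand; what a row does not reach is not made up. A row lasts 1/8 s, in which the tool goes at most 62.5 mm and 10.7 degrees, less where a joint would pass 70% of its speed; a pose out of reach is approached as far as the arm can. A call with a gripper value outside its range is refused whole. The fingers move at their own pace and stop on an object; "newtons" is the grip in N (left out, the last holds). Time passes only in rows, so rows that do not move let the fingers close. It gives the time, the measured TCP pose, the force and the opening at its end, in the units of the state.
- arm.state(): the state, without advancing time (a new reading comes with each control period).
- viewer.grab_frame(name): name is "scene" or "top"; returns the picture (480x640x3 uint8, blue, green, red); there is no depth.
- viewer.camera_model(name): a dict with "fx", "fy", "cx", "cy" (pixels), "extrinsics" (4x4, takes a point from world to camera coordinates). Camera axes: x right, y up, looking along -z (the intrinsics and any distortion apply to the point x, -y, -z); pixel columns grow to the right and rows downward; lengths in m; the calibration is good to about 2 mm. A picture is of the moment at which its call begins. camera_model takes no time and is no camera call.
- job.close_job(): hands the job in, once; it reports no verdict.
Trained networks look in the newest picture that a camera, given by its name, has taken for a name from the list of things; names that differ only in an ending like _2 or _b are one class to them, and where a whole thing is asked for, a point or a joint stands for the part that bears it (a point fixed in the world has none). Each returns a list of dicts, best first, with "confidence" (0 to 1); they miss things now and then, are a little off and sometimes report something else, mostly with a low value. They report only what shows in the picture. A call takes as long as a camera call. They do not tell look-alikes from the thing itself.
- viewer.silhouettes(camera, thing): "region" (480x640 bool, what is visible of it).
- viewer.pinpoint(camera, thing): "at" ([x, y, z] in m, in world coordinates, good to about 4 mm: a listed point, or the origin of a listed thing).
The state is a dict: "time_s": time; "joint_pos": joint angles; "dq": joint speeds; "effort": joint torques, N m; "tcp_pos": TCP position; "eef_rot": TCP orientation; "contact_force": force on the tool from outside, world axes, zero at the start; "wrist_torque": the same for the moment, N m; "gripper_width": finger opening in m.
Only numpy, scipy, OpenCV 4.12 (cv2) and the standard library are available. Lean on these libraries where they do the work, as an engineer would, in place of code of your own. Each camera call takes 0.05 s, during which the arm holds its last target. There are 200 camera calls.

### The job

The customer wants three brass union nuts, and one is already in the plywood tray: take two more from the turntable and set them in the tray while it stands on the counter, leaving the other two nuts, the regulators and the gauge in their places on the turntable. Then pick the tray up by its wall, clear of the counter, and tip it with its cut-down pouring corner lowest until all three nuts have slid together into that corner. Finish holding the tray still like that, tipped in the air with the nuts in the corner; do not put it down or let go.

Things in the scene. Friction and masses are not known exactly. Their poses are not given: they have to be found in the camera images.
- tray: plywood tray, white floor, 200 (x) by 150 mm (y) outside, 40 tall, walls 10 thick, floor 6, about 0.3 kg. Its +x +y corner is the pouring corner: walls cut down to 22 mm above the underside along the last 65 mm of the +y wall and 60 mm of the +x wall. The full walls can be pinched from above anywhere. Origin at the centre of the underside, z up. On the counter, left or right of the turntable.
- tray_pour (a point): inner pouring corner of the tray at floor level: x +90, y +65, z +6 mm in the tray's frame, same axes; it points roughly away from the robot at the start. The nuts begin to slide on floor and walls at about 9 to 14 degrees of tilt; tipped straight down the diagonal to this corner, about 30 degrees brings them all home, and its low walls still hold them at 45 degrees.
- nut0: brass hexagonal union nut, one of five alike: 26 mm across flats, 30 mm across corners, 18 mm tall, 0.05 kg, open bore. Origin: centre of the underside, z up along the bore, x square to one pair of flats (the other pairs at 60 and 120 degrees). This one lies in the tray at the start, in the half away from the pouring corner.
- nut1: brass hexagonal union nut, one of five alike: 26 mm across flats, 30 mm across corners, 18 mm tall, 0.05 kg, open bore. Origin: centre of the underside, z up along the bore, x square to one pair of flats (the other pairs at 60 and 120 degrees). This one stands near the turntable's rim, on the side towards the robot, at the start.
- nut2: brass hexagonal union nut, one of five alike: 26 mm across flats, 30 mm across corners, 18 mm tall, 0.05 kg, open bore. Origin: centre of the underside, z up along the bore, x square to one pair of flats (the other pairs at 60 and 120 degrees). This one stands near the turntable's rim, on the side towards the robot, at the start.
- nut3: brass hexagonal union nut, one of five alike: 26 mm across flats, 30 mm across corners, 18 mm tall, 0.05 kg, open bore. Origin: centre of the underside, z up along the bore, x square to one pair of flats (the other pairs at 60 and 120 degrees). This one stands near the turntable's rim, on the side towards the robot, at the start.
- nut4: brass hexagonal union nut, one of five alike: 26 mm across flats, 30 mm across corners, 18 mm tall, 0.05 kg, open bore. Origin: centre of the underside, z up along the bore, x square to one pair of flats (the other pairs at 60 and 120 degrees). This one stands near the turntable's rim, on the side towards the robot, at the start.
- turntable: round wooden turntable set into the counter, 350 mm across, its top 12 mm above the counter. This is its fixed seat; the origin is the turntable's centre at counter level.
- turntable_disc (a joint): angle the turntable has turned from its start (rad, anticlockwise from above); it turns stiffly if pushed sideways near the rim with about 2 N or more, carrying all that stands on it.
- reg_orange: orange plastic gas regulator standing on its brass foot, 65 mm across, 59 mm tall with the steel pressure screw on top, hose barb reaching 60 mm out from its axis along its x. Origin at the centre of its underside. Stands on the turntable; leave it alone.
- reg_grey: grey plastic gas regulator standing on its brass foot, 65 mm across, 59 mm tall with the steel pressure screw on top, hose barb reaching 60 mm out from its axis along its x. Origin at the centre of its underside. Stands on the turntable; leave it alone.
- reg_black: black plastic gas regulator standing on its brass foot, 65 mm across, 59 mm tall with the steel pressure screw on top, hose barb reaching 60 mm out from its axis along its x. Origin at the centre of its underside. Stands on the turntable; leave it alone.
- gauge: chrome pressure gauge lying face up, 52 mm across, 24 mm tall, brass stem reaching 50 mm from its axis along -x. Origin at the centre of its underside. Lies on the far side of the turntable; leave it alone.
There are look-alikes about, which are no part of the job. What is shaped like the nut3 but blue or grey is not meant.

How it is judged:
By the outcome, as a careful person would: the job done as asked, in the order asked, and still so for the second after the job is handed in, while the arm keeps its last pose, push and grip.
It also fails if it takes over 58 s, if anything falls off the work surface, if the arm or the gripper's body presses on something with over 40 N, if the wrist force passes 120 N, or if a joint passes its speed limit or range.

## Working session

There is one attempt and no reset: what is moved stays moved. The work goes in short steps, Python scripts to look and compute and a tool call to move; the robot and the scene stay as the last step left them, time stands still between calls to the robot, and variables do not carry over. Pictures are saved under pics/ and viewed, about 8 in all and at most 12, crops included, and the job is handed in when it is done.

Besides the shell and the picture viewer there is one more tool, called by a JSON object that holds its "op" and its "data", one argument or row to a line. apply_moves: Moves the arm, as the interface text tells. Its arguments: {"type":"object","properties":{"commands":{"type":"string"},"newtons":{"type":"number"}},"required":["commands"]}

```bash
mkdir -p pics; ls
python3 - <<'E'
from cell import arm, viewer, job
import cv2
for n in ("top","scene"):
    cv2.imwrite(f"pics/{n}0.png",viewer.grab_frame(n)); m=viewer.camera_model(n); print(n,m)
for t in ("tray","tray_pour","nut0","turntable","gauge","reg_orange","reg_grey","reg_black"):
    for c in ("top","scene"):
        print(t,c,[(round(d["confidence"],2),[round(v,3) for v in d["at"]]) for d in viewer.pinpoint(c,t)])
print(arm.state())
E
```

```text
pics
top {'fx': 483.53318753806013, 'fy': 483.53318753806013, 'cx': 311.6886684456216, 'cy': 243.86446044221938, 'extrinsics': array([[-0.01789508, -0.99975873,  0.01273767, -0.13794191],
       [ 0.98281832, -0.01524827,  0.18394466, -0.50210422],
       [-0.18370606,  0.01581052,  0.98285406, -1.13517135],
       [ 0.        ,  0.        ,  0.        ,  1.        ]])}
scene {'fx': 518.5544681964016, 'fy': 518.5544681964016, 'cx': 320.3758792742641, 'cy': 241.4043485584284, 'extrinsics': array([[-0.03969376,  0.99908888, -0.01567843,  0.14409782],
       [-0.65720514, -0.01428506,  0.75357636,  0.28588735],
       [ 0.7526658 ,  0.04021623,  0.65717338, -1.34756496],
       [ 0.        ,  0.        ,  0.        ,  1.        ]])}
tray top [(0.57, [0.577, 0.211, -0.0])]
tray scene [(0.57, [0.572, 0.211, -0.001])]
tray_pour top [(0.91, [0.641, 0.119, 0.002]), (0.52, [0.695, -0.223, 0.013])]
tray_pour scene [(0.69, [0.64, 0.121, 0.008])]
nut0 top [(0.63, [0.458, -0.152, 0.012]), (0.62, [0.551, 0.234, 0.005]), (0.62, [0.512, -0.356, 0.011]), (0.58, [0.447, -0.305, 0.01]), (0.58, [0.451, 
[... 1068 characters left out ...]
8, -0.157, 0.013])]
{'time_s': 0.9, 'joint_pos': array([-1.40159861e+00,  2.99889061e-01,  1.52099967e+00,  1.16185567e-05,
        1.32069948e+00, -6.65642940e-02]), 'dq': array([-2.49251225e-04, -2.00996620e-03, -1.01064039e-03,  1.54119530e-03,
       -8.11420170e-05, -7.52510779e-04]), 'effort': array([-8.25699590e-04, -5.43351424e+01, -3.61974800e+01, -1.49464695e-04,
        6.37696448e-04, -2.53961588e-05]), 'tcp_pos': array([ 0.12848861, -0.53477145,  0.22618672]), 'eef_rot': array([ 1.03378711,  1.31152634, -1.03377811]), 'contact_force': array([-0.75078431, -0.16917227,  0.11802119]), 'wrist_torque': array([0.01454961, 0.04077353, 0.00237379]), 'gripper_width': 0.08515248904262047}
```

View pics/top0.png

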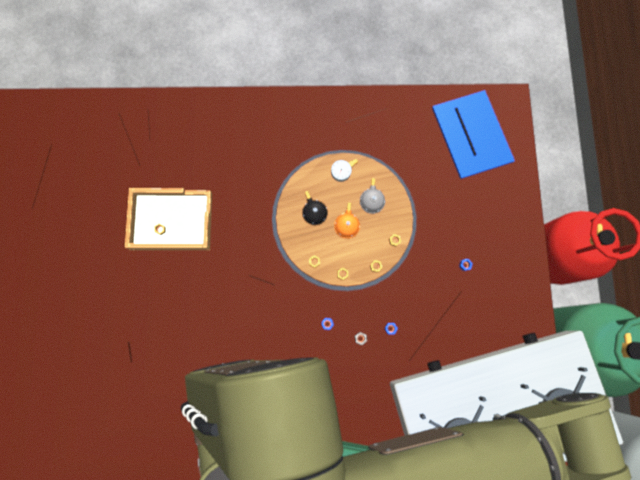

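View pics/scene0.png

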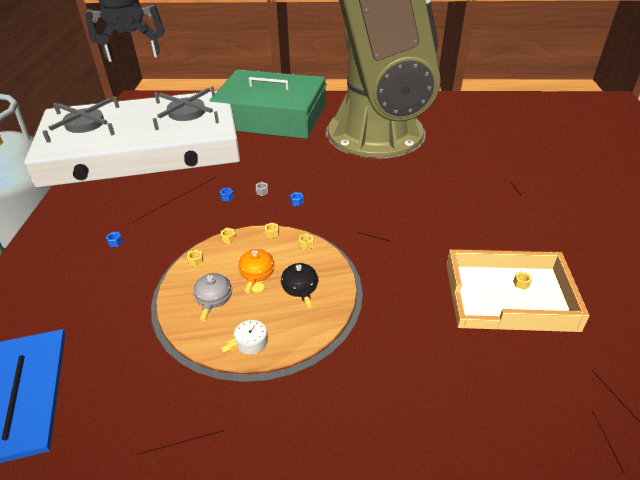

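The top view shows the tray at about px (168,218) with its cut corner at the upper right and nut0 at (160,229). The four brass nuts are at (314,261), (343,273), (376,266) and (395,240), with the blue and grey look-alikes below the turntable. The scene view agrees. Next I measure yaws.

```bash
cat > h.py <<'E'
import numpy as np, cv2
from cell import arm, viewer, job
from scipy.spatial.transform import Rotation as Ro
def proj(c,P):
    m=viewer.camera_model(c); E=m["extrinsics"]; P=np.atleast_2d(P)
    q=P@E[:3,:3].T+E[:3,3]
    return np.c_[m["cx"]+m["fx"]*q[:,0]/-q[:,2], m["cy"]+m["fy"]*-q[:,1]/-q[:,2]]
def unproj(c,uv,z):
    m=viewer.camera_model(c); E=m["extrinsics"]; R=E[:3,:3]; C=-R.T@E[:3,3]
    uv=np.atleast_2d(uv).astype(float)
    d=np.c_[(uv[:,0]-m["cx"])/m["fx"],-(uv[:,1]-m["cy"])/m["fy"],-np.ones(len(uv))]@R
    return C+d*((z-C[2])/d[:,2])[:,None]
def st():
    s=arm.state(); R=Ro.from_rotvec(s["eef_rot"]).as_matrix()
    print("t",round(s["time_s"],2),"tcp",s["tcp_pos"].round(4),"w",round(s["gripper_width"],4),"F",s["contact_force"].round(1),"T",s["wrist_torque"].round(2))
    print("q",s["joint_pos"].round(3)); print("x",R[:,0].round(3),"y",R[:,1].round(3),"z",R[:,2].round(3)); return s,R
def tomove(p): # tool-frame shift mm to world p
    s=arm.state(); R=Ro.from_rotvec(s["eef_rot"]).as_matrix(); return (R.T@(np.array(p)-s["tcp_pos"])*1e3).round(1)
def gold(c,img):
    h=cv2.cvtColor(img,cv2.COLOR_BGR2HSV).astype(int); return h
E
python3 - <<'E'
from h import *
st()
im=cv2.imread("pics/top0.png")
a=cv2.resize(im[228:290,300:410],None,fx=7,fy=7,interpolation=cv2.INTER_CUBIC)
cv2.imwrite("pics/c1.png",a)
b=cv2.resize(im[180:256,115:220],None,fx=7,fy=7,interpolation=cv2.INTER_CUBIC)
cv2.imwrite("pics/c2.png",b)
E
```

```text
t 0.9 tcp [ 0.1285 -0.5348  0.2262] w 0.0852 F [-0.8 -0.2  0.1] T [0.01 0.04 0.  ]
q [-1.402  0.3    1.521  0.     1.321 -0.067]
x [ 0. -0. -1.] y [0.972 0.234 0.   ] z [ 0.234 -0.972  0.   ]
```

View pics/c1.png

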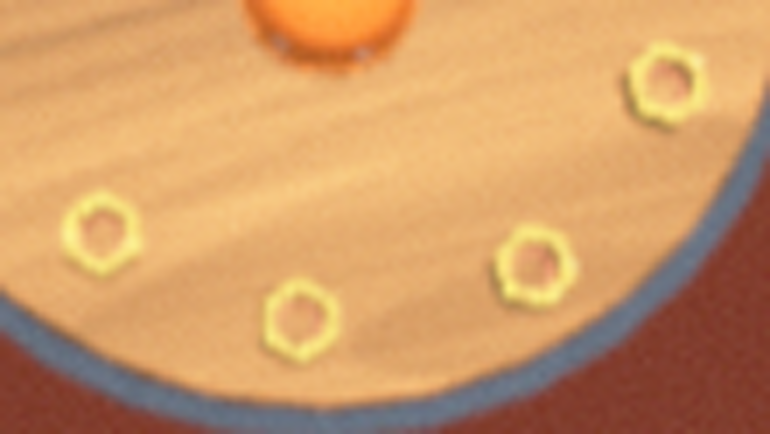

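View pics/c2.png

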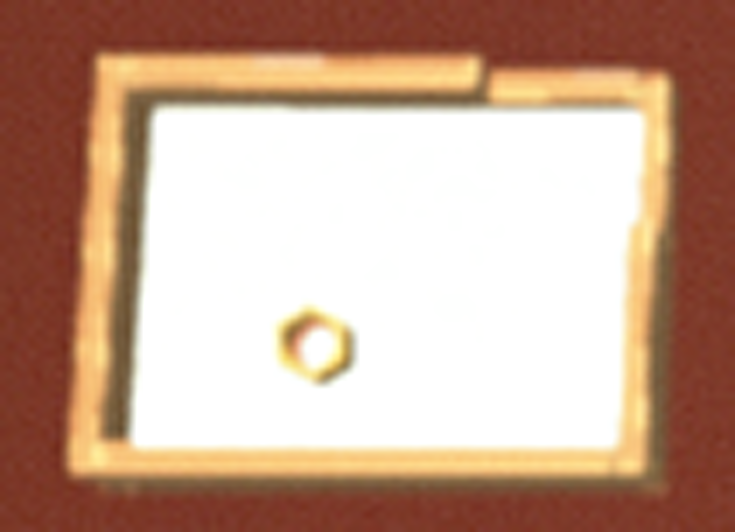

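{"op": "apply_moves", "data": {
  "commands": "50 0 41 -29 0;50 0 41 -29 0;50 0 41 -29 0;50 0 41 -29 0;50 0 41 -29 0",
  "newtons": 30
}}

```text
time_s: 1.52
tcp_pos: [0.2948, -0.3446, 0.2264]
eef_rot: [1.034, 1.311, -1.034]
contact_force: [0.8, -2.4, 1.0]
gripper_width: 0.0499
```

{"op": "apply_moves", "data": {
  "commands": "50 0 41 -29 0;50 0 41 -29 0;50 0 41 -29 0;50 0 41 -29 0;50 0 41 -29 0.12"
}}

```text
time_s: 2.15
tcp_pos: [0.4604, -0.1556, 0.2264]
eef_rot: [1.125, 1.26, -1.125]
contact_force: [1.0, -1.0, 0.4]
gripper_width: 0.0499
```

{"op": "apply_moves", "data": {
  "commands": "50 0 0 0 0.115;50 0 0 0 0"
}}

```text
time_s: 2.4
tcp_pos: [0.4595, -0.1567, 0.2261]
eef_rot: [1.207, 1.21, -1.208]
contact_force: [0.5, -0.4, 0.3]
gripper_width: 0.0499
```

Run:
```python
from h import *
st()
A=unproj("top",[[314.4,261.3],[342.9,273.9]],0.030); print("nuts",A)
c=np.array([[97,52],[68,475],[645,475]])/7+[115,180]
print("tray top corners",unproj("top",c,0.04))
print("low corner",unproj("top",np.array([[670,72]])/7+[115,180],0.022))
print("nut0",unproj("top",np.array([[316,345]])/7+[115,180],0.020))
```

```text
t 2.4 tcp [ 0.4595 -0.1567  0.2261] w 0.0499 F [ 0.5 -0.4  0.3] T [0.   0.02 0.07]
q [-0.404  0.156  1.698 -0.     1.288  1.164]
x [-0.  0. -1.] y [ 1.     0.002 -0.   ] z [ 0.002 -1.    -0.   ]
nuts [[ 0.45915158 -0.15249957  0.03      ]
 [ 0.42676519 -0.22190767  0.03      ]]
tray top corners [[0.6519697  0.30877722 0.04      ]
 [0.4982855  0.31097093 0.04      ]
 [0.49514503 0.10996226 0.04      ]]
low corner [[0.64719508 0.10779301 0.022     ]]
nut0 [[0.54794367 0.23257656 0.02      ]]
```

{"op": "apply_moves", "data": {
  "commands": "50 0 60 0 0;50 0 60 0 0;50 0 60 0 0;50 0 60 0 0;50 0 60 0 0"
}}

```text
time_s: 3.02
tcp_pos: [0.7461, -0.1582, 0.2267]
eef_rot: [1.207, 1.211, -1.207]
contact_force: [0.1, 0.2, 1.2]
gripper_width: 0.05
```

{"op": "apply_moves", "data": {
  "commands": "50 0 50 0 0;50 0 50 0 0;50 0 50 0 0"
}}

```text
time_s: 3.4
tcp_pos: [0.8229, -0.1499, 0.2097]
eef_rot: [1.217, 1.186, -1.189]
contact_force: [-0.0, 0.2, 2.0]
gripper_width: 0.0503
```

```bash
python3 -c "
from h import *
st()"
```

```text
t 3.4 tcp [ 0.8229 -0.1499  0.2097] w 0.0503 F [-0.   0.2  2. ] T [ 0.   -0.04 -0.02]
q [-2.240e-01  1.123e+00  2.340e-01  1.000e-03  1.755e+00  1.344e+00]
x [ 0.028 -0.005 -1.   ] y [1.    0.003 0.028] z [ 0.003 -1.     0.005]
```

{"op": "apply_moves", "data": {
  "commands": "50 0 60 0 0;50 0 60 0 0;50 0 60 0 0;50 0 60 0 0"
}}

```text
time_s: 3.9
tcp_pos: [0.8695, -0.1203, 0.1804]
eef_rot: [1.259, 1.075, -1.102]
contact_force: [-0.2, 0.9, -0.1]
gripper_width: 0.05
```

```bash
python3 -c "
from h import *
st()"
```

```text
t 3.9 tcp [ 0.8695 -0.1203  0.1804] w 0.05 F [-0.2  0.9 -0.1] T [-0.    0.04 -0.08]
q [-0.18   1.161  0.236  0.003  1.584  1.388]
x [ 0.158 -0.025 -0.987] y [0.987 0.005 0.158] z [ 0.001 -1.     0.026]
```

{"op": "apply_moves", "data": {
  "commands": "50 -14 -57 0 0;50 -14 -57 0 0;50 -14 -57 0 0;50 -14 -57 0 0;50 -14 -57 0 0"
}}

```text
time_s: 4.53
tcp_pos: [0.6483, -0.1218, 0.2038]
eef_rot: [1.259, 1.075, -1.101]
contact_force: [1.3, -0.6, 1.0]
gripper_width: 0.0499
```

{"op": "apply_moves", "data": {
  "commands": "50 -10 -57 0 0;50 -10 -57 0 0;50 -10 -57 0 0;50 -10 -57 0 0;50 -10 -57 0 0"
}}

```text
time_s: 5.15
tcp_pos: [0.3593, -0.1208, 0.208]
eef_rot: [1.259, 1.075, -1.101]
contact_force: [0.9, -1.0, 1.9]
gripper_width: 0.0501
```

```bash
python3 -c "
from h import *
st()"
```

```text
t 5.15 tcp [ 0.3593 -0.1208  0.208 ] w 0.0501 F [ 0.9 -1.   1.9] T [-0.03  0.03 -0.01]
q [-0.452 -0.171  2.074  0.052  1.085  1.095]
x [ 0.158 -0.025 -0.987] y [0.987 0.006 0.158] z [ 0.001 -1.     0.026]
```

{"op": "apply_moves", "data": {
  "commands": "50 -8 -45 -25 0;50 -8 -45 -25 0;50 -8 -45 -15 0;50 -8 -45 0 0"
}}

```text
time_s: 5.65
tcp_pos: [0.1779, -0.0548, 0.2088]
eef_rot: [1.256, 1.082, -1.1]
contact_force: [-103.7, 53.3, 48.3]
gripper_width: 0.0502
```

```bash
python3 -c "
from h import *
st()"
```

```text
t 5.65 tcp [ 0.1779 -0.0548  0.2088] w 0.0502 F [-103.7   53.3   48.3] T [1.15 2.54 0.13]
q [-0.589 -0.791  2.413  0.068  1.378  0.966]
x [ 0.154 -0.022 -0.988] y [0.988 0.009 0.154] z [ 0.005 -1.     0.023]
```

```bash
python3 -c "
from h import *
cv2.imwrite('pics/s2.png',viewer.grab_frame('scene'));st()
viewer.grab_frame('top');st()"
```

```text
t 5.7 tcp [ 0.1748 -0.0547  0.2054] w 0.0498 F [-3.5  3.1 -4.6] T [ 0.07  0.18 -0.02]
q [-0.6   -0.787  2.418  0.069  1.385  0.958]
x [ 0.142 -0.015 -0.99 ] y [0.99  0.005 0.142] z [ 0.003 -1.     0.015]
t 5.75 tcp [ 0.177  -0.0557  0.2071] w 0.0498 F [-0.1 -0.5 -0.5] T [-0.01  0.05 -0.02]
q [-0.596 -0.788  2.415  0.068  1.378  0.965]
x [ 0.15  -0.021 -0.988] y [0.989 0.002 0.15 ] z [-0.001 -1.     0.021]
```

View pics/s2.png

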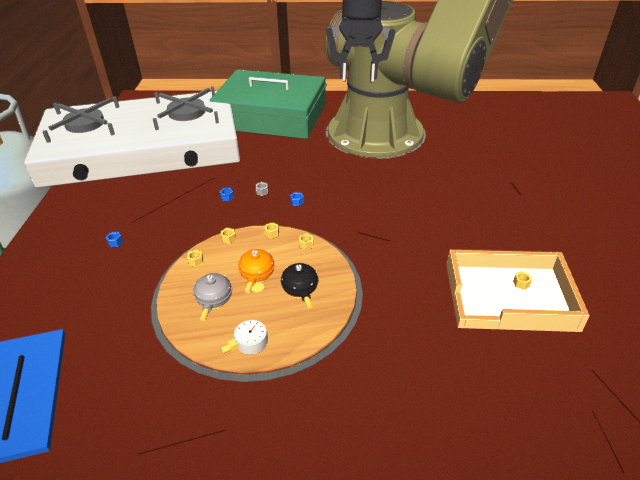

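{"op": "apply_moves", "data": {
  "commands": "50 10 30 0 0;50 20 30 0 0;50 30 20 0 0;50 30 0 0 0;50 10 0 0 0"
}}

```text
time_s: 6.38
tcp_pos: [0.2735, -0.0578, 0.1223]
eef_rot: [1.259, 1.077, -1.103]
contact_force: [-0.6, 0.3, 0.3]
gripper_width: 0.05
```

{"op": "apply_moves", "data": {
  "commands": "50 0 -12 0 0;50 0 -12 0 0;50 0 -12 0 0;50 0 -12 0 0"
}}

```text
time_s: 6.88
tcp_pos: [0.2258, -0.0581, 0.1161]
eef_rot: [1.261, 1.073, -1.102]
contact_force: [0.5, -0.5, 0.3]
gripper_width: 0.0501
```

```bash
python3 -c "
from h import *
st()"
```

```text
t 6.88 tcp [ 0.2258 -0.0581  0.1161] w 0.0501 F [ 0.5 -0.5  0.3] T [ 0.07  0.05 -0.06]
q [-0.462 -0.471  2.505  0.059  0.954  1.078]
x [ 0.159 -0.026 -0.987] y [0.987 0.003 0.159] z [-0.001 -1.     0.026]
```

{"op": "apply_moves", "data": {
  "commands": "50 0 -15 0 0;50 0 -15 0 0;50 0 -15 0 0;50 0 -15 0 0"
}}

```text
time_s: 7.38
tcp_pos: [0.1939, -0.0679, 0.1319]
eef_rot: [1.257, 1.094, -1.115]
contact_force: [-0.5, -0.3, 0.3]
gripper_width: 0.0501
```

```bash
python3 -c "
from h import *
st()"
```

```text
t 7.38 tcp [ 0.1939 -0.0679  0.1319] w 0.0501 F [-0.5 -0.3  0.3] T [-0.01  0.05  0.  ]
q [-0.593 -0.596  2.519  0.07   1.094  0.949]
x [ 0.138 -0.018 -0.99 ] y [0.99  0.003 0.138] z [ 0.    -1.     0.018]
```

{"op": "apply_moves", "data": {
  "commands": "50 20 -35 0 0;50 20 -35 0 0"
}}

```text
time_s: 7.62
tcp_pos: [0.1734, -0.0932, 0.1289]
eef_rot: [1.254, 1.129, -1.129]
contact_force: [0.5, 0.2, -0.2]
gripper_width: 0.0506
```

```bash
python3 -c "
from h import *
st()"
```

```text
t 7.62 tcp [ 0.1734 -0.0932  0.1289] w 0.0506 F [ 0.5  0.2 -0.2] T [-0.03  0.1  -0.07]
q [-0.776 -0.584  2.519  0.081  1.13   0.76 ]
x [ 0.107 -0.002 -0.994] y [0.994 0.003 0.107] z [ 0.003 -1.     0.003]
```

{"op": "apply_moves", "data": {
  "commands": "50 30 -30 -20 0;50 30 -30 -20 0"
}}

```text
time_s: 7.88
tcp_pos: [0.1761, -0.0853, 0.1171]
eef_rot: [1.252, 1.173, -1.148]
contact_force: [0.8, 0.6, 1.2]
gripper_width: 0.0505
```

```bash
python3 -c "
from h import *
st()"
```

```text
t 7.88 tcp [ 0.1761 -0.0853  0.1171] w 0.0505 F [0.8 0.6 1.2] T [ 0.    0.05 -0.01]
q [-0.716 -0.521  2.519  0.065  1.105  0.824]
x [ 0.068  0.018 -0.998] y [0.998 0.002 0.068] z [ 0.003 -1.    -0.018]
```

{"op": "apply_moves", "data": {
  "commands": "50 0 25 -45 0;50 0 15 -45 0;50 10 -20 -45 0;50 30 -35 0 0;50 30 -35 0 0"
}}

```text
time_s: 8.5
tcp_pos: [0.1977, 0.0237, 0.1011]
eef_rot: [1.222, 1.208, -1.185]
contact_force: [0.1, -0.6, -0.2]
gripper_width: 0.0501
```

```bash
python3 -c "
from h import *
st()"
```

```text
t 8.5 tcp [0.1977 0.0237 0.1011] w 0.0501 F [ 0.1 -0.6 -0.2] T [-0.04 -0.03 -0.  ]
q [-0.084 -0.437  2.519  0.016  1.042  1.472]
x [ 0.019  0.013 -1.   ] y [1.    0.007 0.019] z [ 0.007 -1.    -0.012]
```

{"op": "apply_moves", "data": {
  "commands": "50 -5 44 29 0;50 -5 44 29 0;50 0 44 29 0;50 0 44 29 0;50 0 44 29 0"
}}

```text
time_s: 9.12
tcp_pos: [0.4193, -0.1227, 0.1128]
eef_rot: [1.225, 1.207, -1.187]
contact_force: [0.8, -0.2, 1.0]
gripper_width: 0.0499
```

{"op": "apply_moves", "data": {
  "commands": "50 0 44 29 0;50 0 0 0 0"
}}

```text
time_s: 9.38
tcp_pos: [0.4635, -0.1518, 0.1127]
eef_rot: [1.226, 1.207, -1.188]
contact_force: [-0.4, 0.1, -0.3]
gripper_width: 0.05
```

```bash
python3 -c "
from h import *
st();print(tomove([.459,-.152,.03]))
print([(round(d['confidence'],2),d['at'].round(3) if hasattr(d['at'],'round') else d['at']) for d in viewer.pinpoint('scene','nut1')])"
```

```text
t 9.38 tcp [ 0.4635 -0.1518  0.1127] w 0.05 F [-0.4  0.1 -0.3] T [0.   0.05 0.  ]
q [-0.401  0.288  1.823  0.023  1.019  1.155]
x [ 0.018  0.013 -1.   ] y [1.    0.002 0.018] z [ 0.002 -1.    -0.013]
[82.6 -6.   1.3]
[(0.76, [0.4485, -0.5333, -0.0007]), (0.59, [0.4638, -0.1514, 0.0147]), (0.58, [0.511, -0.3524, 0.0127]), (0.57, [0.3066, -0.1827, 0.0026]), (0.56, [0.4453, -0.3051, 0.012]), (0.55, [0.4281, -0.2263, 0.0177]), (0.55, [0.2998, -0.3361, -0.0017]), (0.55, [0.2759, -0.2595, 0.0044]), (0.53, [0.5519, 0.2315, 0.0041])]
```

{"op": "apply_moves", "data": {
  "commands": "50 35 -4 1 0;50 30 0 0 0;50 17 0 0 0;50 0 0 0 0"
}}

```text
time_s: 9.93
tcp_pos: [0.4585, -0.1495, 0.0315]
eef_rot: [1.225, 1.209, -1.187]
contact_force: [0.7, -0.6, 0.2]
gripper_width: 0.05
```

{"op": "apply_moves", "data": {
  "commands": "15 0 0 0 0;15 0 0 0 0;15 0 0 0 0;15 0 0 0 0"
}}

```text
time_s: 10.42
tcp_pos: [0.4599, -0.1502, 0.0329]
eef_rot: [1.225, 1.205, -1.186]
contact_force: [0.2, -0.0, 0.2]
gripper_width: 0.0152
```

```bash
python3 -c "
from h import *
a=viewer.grab_frame('scene')[190:310,160:380];b=viewer.grab_frame('top')[200:300,260:430]
cv2.imwrite('pics/m1.png',np.vstack([cv2.resize(a,(660,360),interpolation=3),cv2.resize(b[:60+40],(660,230*100//100),interpolation=3)]));st()"
```

```text
t 10.53 tcp [ 0.4599 -0.1502  0.0328] w 0.0151 F [0.  0.6 0.4] T [ 0.02  0.   -0.02]
q [-0.402  0.413  1.881  0.026  0.833  1.148]
x [ 0.02   0.013 -1.   ] y [1.    0.003 0.02 ] z [ 0.004 -1.    -0.013]
```

View pics/m1.png

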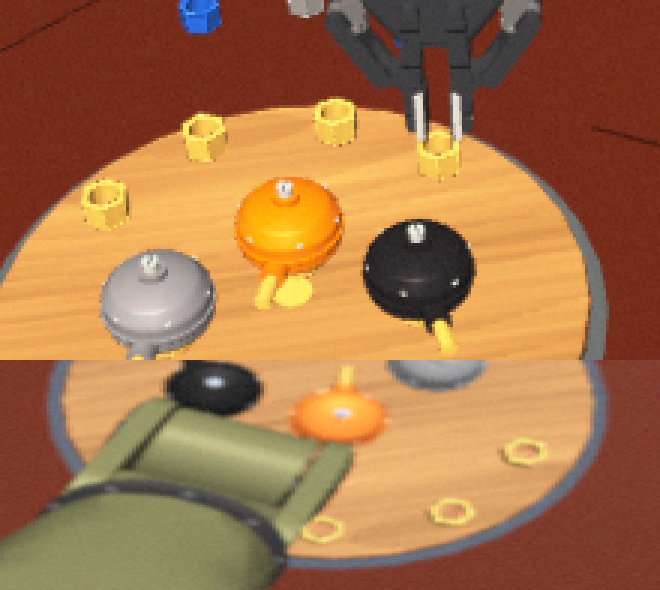

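```bash
python3 -c "
from h import *
for P in [(.46,-.15,.016),(.46,-.15,.03),(.46,-.15,.045),(.43,-.15,.03)]:
  print(P,(proj('scene',P)-[160,190])*3)"
```

```text
(0.46, -0.15, 0.016) [[443.24403781 157.68848299]]
(0.46, -0.15, 0.03) [[442.54540339 141.10337434]]
(0.46, -0.15, 0.045) [[441.78227696 122.98726904]]
(0.43, -0.15, 0.03) [[445.24149626 111.03546289]]
```

```bash
python3 -c "
from h import *
print(arm.finger_overhang,[a for a in dir(arm) if a[0]!='_'])
a=viewer.grab_frame('scene')[180:270,260:360]
cv2.imwrite('pics/m2.png',cv2.resize(a,None,fx=6,fy=6,interpolation=2))"
```

```text
0.017 ['Unreachable', 'finger_overhang', 'state']
```

View pics/m2.png

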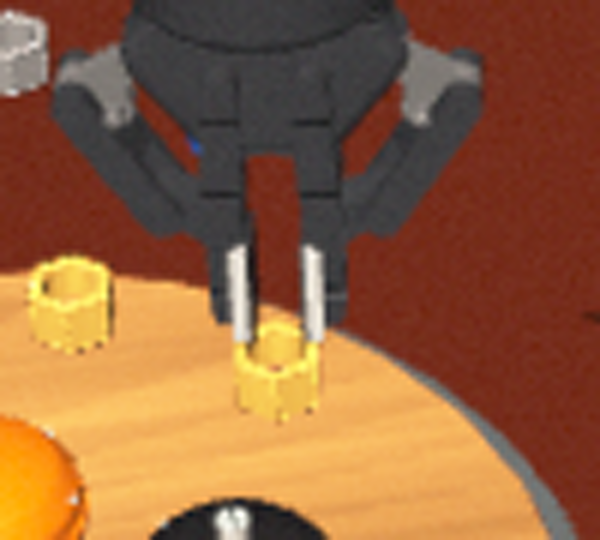

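{"op": "apply_moves", "data": {
  "commands": "45 0 3 0 0;45 0 0 0 0;45 5 0 0 0;45 5 0 0 0;45 0 0 0 0",
  "newtons": 20
}}

```text
time_s: 11.2
tcp_pos: [0.4627, -0.1499, 0.0222]
eef_rot: [1.225, 1.206, -1.186]
contact_force: [-0.1, 0.7, 0.1]
gripper_width: 0.0454
```

{"op": "apply_moves", "data": {
  "commands": "15 0 0 0 0;15 0 0 0 0;15 0 0 0 0;15 0 0 0 0"
}}

```text
time_s: 11.7
tcp_pos: [0.4632, -0.1501, 0.0229]
eef_rot: [1.225, 1.205, -1.186]
contact_force: [-0.1, 0.0, 1.5]
gripper_width: 0.0243
```

{"op": "apply_moves", "data": {
  "commands": "15 0 0 0 0;15 0 0 0 0;15 -5 0 0 0;15 -15 0 0 0;15 -20 0 0 0"
}}

```text
time_s: 12.32
tcp_pos: [0.4621, -0.1505, 0.0637]
eef_rot: [1.225, 1.206, -1.186]
contact_force: [0.6, 0.4, 0.8]
gripper_width: 0.0243
```

```bash
python3 -c "
from h import *
st()
a=viewer.grab_frame('scene')[160:280,250:370]
cv2.imwrite('pics/m3.png',cv2.resize(a,None,fx=5,fy=5,interpolation=2))"
```

```text
t 12.32 tcp [ 0.4621 -0.1505  0.0637] w 0.0243 F [0.6 0.4 0.8] T [0.01 0.04 0.04]
q [-0.4    0.362  1.861  0.025  0.905  1.152]
x [ 0.02   0.013 -1.   ] y [1.    0.003 0.02 ] z [ 0.004 -1.    -0.013]
```

View pics/m3.png

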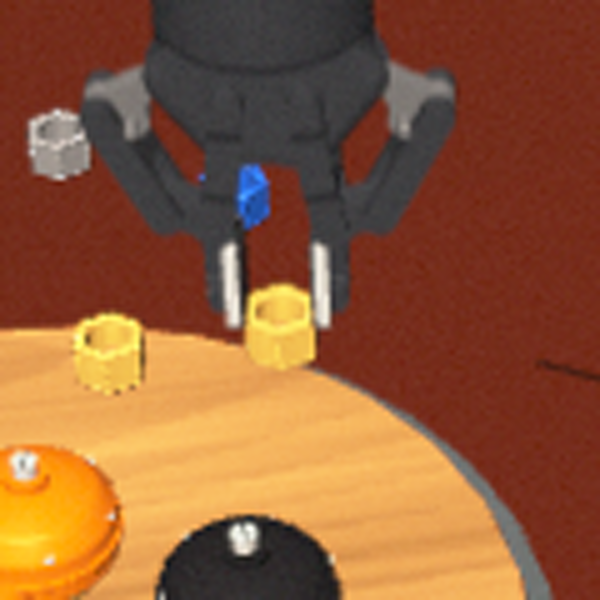

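Nut held and lifted (bottom about 11 mm below the TCP). The pads grip it higher than the stated overhang suggests. Now I carry it to the tray.

{"op": "apply_moves", "data": {
  "commands": "15 -25 0 -15 0;15 -15 15 -46 0;15 0 23 -46 0;15 0 23 -46 0;15 0 23 -46 0"
}}

```text
time_s: 13.0
tcp_pos: [0.5453, 0.0498, 0.1075]
eef_rot: [1.226, 1.205, -1.185]
contact_force: [-0.0, -1.8, -0.0]
gripper_width: 0.0246
```

{"op": "apply_moves", "data": {
  "commands": "15 0 23 -46 0;15 0 23 -46 0;15 0 23 -30 0;15 0 0 0 0"
}}

```text
time_s: 13.5
tcp_pos: [0.6138, 0.1724, 0.1098]
eef_rot: [1.224, 1.206, -1.184]
contact_force: [-1.1, -0.2, -0.5]
gripper_width: 0.0247
```

```bash
python3 -c "
from h import *
st();print(tomove([.61,.168,.019]))"
```

```text
t 13.5 tcp [0.6138 0.1724 0.1098] w 0.0247 F [-1.1 -0.2 -0.5] T [ 0.   -0.01  0.04]
q [0.213 0.589 1.388 0.009 1.142 1.774]
x [ 0.02   0.013 -1.   ] y [1.    0.006 0.021] z [ 0.006 -1.    -0.013]
[90.7 -5.6  5.5]
```

{"op": "apply_moves", "data": {
  "commands": "15 40 0 0 0;15 30 0 0 0;15 14 0 0 0;15 5 0 0 0;15 0 0 0 0"
}}

```text
time_s: 14.12
tcp_pos: [0.6154, 0.1715, 0.0218]
eef_rot: [1.226, 1.205, -1.185]
contact_force: [0.4, -0.1, -0.4]
gripper_width: 0.0247
```

```bash
python3 -c "
from h import *
st()"
```

```text
t 14.12 tcp [0.6154 0.1715 0.0218] w 0.0247 F [ 0.4 -0.1 -0.4] T [-0.03  0.02 -0.03]
q [0.211 0.705 1.427 0.01  0.986 1.773]
x [ 0.021  0.013 -1.   ] y [1.    0.003 0.021] z [ 0.003 -1.    -0.013]
```

{"op": "apply_moves", "data": {
  "commands": "15 3 0 0 0;15 1 0 0 0;36 0 0 0 0;36 0 0 0 0;36 -8 0 0 0"
}}

```text
time_s: 14.75
tcp_pos: [0.6147, 0.1715, 0.0247]
eef_rot: [1.225, 1.206, -1.187]
contact_force: [-0.3, 0.6, 0.1]
gripper_width: 0.036
```

{"op": "apply_moves", "data": {
  "commands": "36 -40 0 0 0;45 -35 -23 20 0;45 0 -25 50 0;45 0 -25 50 0;45 0 -28 53 0"
}}

```text
time_s: 15.38
tcp_pos: [0.5124, -0.004, 0.0964]
eef_rot: [1.226, 1.205, -1.184]
contact_force: [0.8, -1.0, -0.1]
gripper_width: 0.0453
```

{"op": "apply_moves", "data": {
  "commands": "45 0 -28 53 0;45 0 -28 53 0;45 0 -28 53 0;45 0 0 50 0;45 0 0 0 0"
}}

```text
time_s: 16.0
tcp_pos: [0.4297, -0.2148, 0.092]
eef_rot: [1.228, 1.202, -1.188]
contact_force: [0.5, 0.8, -0.9]
gripper_width: 0.0448
```

```bash
python3 -c "
from h import *
st();print(tomove([.430,-.223,.0225]))
for c in ('top','scene'):print([(round(d['confidence'],2),np.round(d['at'],3)) for d in viewer.pinpoint(c,'nut1')])"
```

```text
t 16.0 tcp [ 0.4297 -0.2148  0.092 ] w 0.0448 F [ 0.5  0.8 -0.9] T [0.   0.   0.01]
q [-0.551  0.305  1.859  0.026  0.966  1.006]
x [ 0.021  0.012 -1.   ] y [ 1.    -0.     0.021] z [-0.    -1.    -0.012]
[69.4 -1.2  9. ]
[(0.68, array([0.55 , 0.234, 0.007])), (0.65, array([ 0.509, -0.355,  0.012])), (0.52, array([ 0.45 , -0.532, -0.002])), (0.48, array([ 0.446, -0.307,  0.008])), (0.46, array([ 0.309, -0.18 , -0.   ])), (0.42, array([ 0.272, -0.26 , -0.003])), (0.41, array([ 0.292, -0.334,  0.001]))]
[(0.72, array([ 0.295, -0.338,  0.   ])), (0.71, array([ 0.448, -0.532,  0.001])), (0.66, array([ 0.513, -0.353,  0.013])), (0.65, array([ 0.426, -0.227,  0.014])), (0.65, array([ 0.445, -0.305,  0.013])), (0.62, array([0.551, 0.232, 0.003])), (0.62, array([ 0.463, -0.147,  0.053])), (0.6, array([ 0.276, -0.261,  0.005])), (0.4, array([ 0.308, -0.183,  0.003]))]
```

{"op": "apply_moves", "data": {
  "commands": "45 30 -1 8 0;45 25 0 0 0;45 15 0 0 0;45 0 0 0 0;15 0 0 0 0"
}}

```text
time_s: 16.73
tcp_pos: [0.4308, -0.2191, 0.0221]
eef_rot: [1.225, 1.204, -1.185]
contact_force: [0.1, 0.2, -0.9]
gripper_width: 0.0279
```

{"op": "apply_moves", "data": {
  "commands": "15 0 0 0 0;15 0 0 0 0;15 0 0 0 0;15 0 0 0 0;15 -15 0 0 0"
}}

```text
time_s: 17.35
tcp_pos: [0.4296, -0.2191, 0.0364]
eef_rot: [1.225, 1.207, -1.186]
contact_force: [0.6, -0.6, -0.8]
gripper_width: 0.0247
```

```bash
python3 -c "
from h import *
st()
for c in ('top','scene'):
  viewer.grab_frame(c)
  print([(round(d['confidence'],2),np.round(d['at'],3)) for d in viewer.pinpoint(c,'nut1')])"
```

```text
t 17.35 tcp [ 0.4296 -0.2191  0.0364] w 0.0247 F [ 0.6 -0.6 -0.8] T [0.01 0.05 0.04]
q [-0.559  0.406  1.881  0.029  0.846  0.99 ]
x [ 0.019  0.013 -1.   ] y [1.    0.003 0.019] z [ 0.004 -1.    -0.013]
[(0.61, array([0.552, 0.236, 0.005])), (0.6, array([ 0.294, -0.334,  0.002])), (0.6, array([ 0.273, -0.262, -0.001])), (0.5, array([ 0.451, -0.536, -0.002])), (0.48, array([ 0.511, -0.354,  0.013])), (0.44, array([0.611, 0.173, 0.006]))]
[(0.79, array([0.613, 0.176, 0.006])), (0.72, array([ 0.446, -0.301,  0.012])), (0.72, array([ 0.512, -0.352,  0.013])), (0.69, array([0.55 , 0.233, 0.005])), (0.67, array([ 0.427, -0.222,  0.03 ])), (0.67, array([ 0.448, -0.534, -0.   ])), (0.61, array([ 0.296, -0.335,  0.001])), (0.47, array([ 0.308, -0.182,  0.001]))]
```

{"op": "apply_moves", "data": {
  "commands": "15 -30 0 -15 0;15 -33 10 -46 0;15 0 20 -52 0;15 0 20 -52 0;15 0 20 -52 0"
}}

```text
time_s: 18.18
tcp_pos: [0.4982, -0.0012, 0.1034]
eef_rot: [1.226, 1.205, -1.186]
contact_force: [1.0, -1.0, -0.3]
gripper_width: 0.0248
```

{"op": "apply_moves", "data": {
  "commands": "15 0 23 -52 0;15 0 23 -52 0;15 0 23 -50 0;15 0 23 -50 0;15 0 10 -20 0"
}}

```text
time_s: 18.8
tcp_pos: [0.5993, 0.224, 0.1075]
eef_rot: [1.224, 1.207, -1.185]
contact_force: [0.2, -0.7, -0.6]
gripper_width: 0.0247
```

{"op": "apply_moves", "data": {
  "commands": "15 0 0 0 0"
}}

```text
time_s: 18.92
tcp_pos: [0.5989, 0.2226, 0.1073]
eef_rot: [1.223, 1.207, -1.185]
contact_force: [-0.6, -0.0, -0.2]
gripper_width: 0.0248
```

```bash
python3 -c "
from h import *
st();print(tomove([.615,.227,.0175]))"
```

```text
t 18.93 tcp [0.5989 0.2226 0.1073] w 0.0248 F [-0.6 -0.  -0.2] T [-0.03  0.07 -0.01]
q [0.296 0.595 1.384 0.007 1.14  1.859]
x [ 0.019  0.012 -1.   ] y [1.    0.005 0.019] z [ 0.005 -1.    -0.012]
[90.2 14.4 -3.2]
```

{"op": "apply_moves", "data": {
  "commands": "15 40 15 -4 0;15 30 0 0 0;15 14 0 0 0;15 5 0 0 0;15 1 0 0 0"
}}

```text
time_s: 19.55
tcp_pos: [0.6162, 0.2265, 0.0195]
eef_rot: [1.226, 1.205, -1.185]
contact_force: [-0.3, -0.6, -0.1]
gripper_width: 0.0246
```

{"op": "apply_moves", "data": {
  "commands": "36 0 0 0 0;36 0 0 0 0;36 -10 0 0 0;36 -40 0 0 0;30 -35 -40 0 -0.18"
}}

```text
time_s: 20.18
tcp_pos: [0.5751, 0.2252, 0.1048]
eef_rot: [1.09, 1.282, -1.049]
contact_force: [0.3, 0.8, 0.7]
gripper_width: 0.0304
```

```bash
python3 -c "
from h import *
st()"
```

```text
t 20.18 tcp [0.5751 0.2252 0.1048] w 0.0304 F [0.3 0.8 0.7] T [ 0.03 -0.02 -0.01]
q [0.312 0.553 1.458 0.007 1.105 1.694]
x [ 0.022  0.013 -1.   ] y [0.983 0.184 0.024] z [ 0.185 -0.983 -0.009]
```

{"op": "apply_moves", "data": {
  "commands": "30 0 0 0 -0.171;30 0 0 0 -0.171;30 0 0 0 -0.171;30 0 0 0 -0.171;30 0 0 0 -0.171"
}}

```text
time_s: 20.8
tcp_pos: [0.5743, 0.2255, 0.1037]
eef_rot: [0.426, 1.514, -0.397]
contact_force: [-1.2, 0.6, 0.2]
gripper_width: 0.03
```

{"op": "apply_moves", "data": {
  "commands": "30 0 0 0 -0.171;30 0 0 0 -0.171;30 0 0 0 -0.171;30 0 0 0 0"
}}

```text
time_s: 21.3
tcp_pos: [0.5743, 0.2255, 0.1036]
eef_rot: [0.026, 1.55, -0.006]
contact_force: [-0.3, -0.6, -0.1]
gripper_width: 0.0301
```

```bash
python3 -c "
from h import *
st()
for c in ('top','scene'):
  viewer.grab_frame(c)
  for n in ('nut1','tray','tray_pour'): print(n,[(round(d['confidence'],2),np.round(d['at'],3)) for d in viewer.pinpoint(c,n) if d['at'][1]>0])
print(tomove([.502,.192,.03]))"
```

```text
t 21.3 tcp [0.5743 0.2255 0.1036] w 0.0301 F [-0.3 -0.6 -0.1] T [-0.03  0.01 -0.04]
q [0.312 0.554 1.46  0.007 1.104 0.33 ]
x [ 0.021  0.013 -1.   ] y [0.02  1.    0.013] z [ 1.    -0.02   0.021]
nut1 [(0.57, array([0.618, 0.227, 0.006])), (0.52, array([0.611, 0.172, 0.006]))]
tray [(0.82, array([0.576, 0.214, 0.001]))]
tray_pour [(0.75, array([0.64 , 0.119, 0.007]))]
nut1 [(0.76, array([0.551, 0.236, 0.006])), (0.69, array([0.614, 0.171, 0.007])), (0.44, array([0.613, 0.224, 0.011]))]
tray [(0.8, array([ 0.576,  0.211, -0.   ]))]
tray_pour [(0.56, array([0.642, 0.118, 0.009]))]
[ 70.9 -35.8 -72.9]
```

{"op": "apply_moves", "data": {
  "commands": "30 0 -18 -36 0;30 0 -18 -36 0;30 35 0 0 0;30 25 0 0 0;30 0 0 0 0"
}}

```text
time_s: 22.32
tcp_pos: [0.5019, 0.1913, 0.0396]
eef_rot: [0.025, 1.554, -0.006]
contact_force: [0.6, 0.7, 0.8]
gripper_width: 0.0298
```

```bash
python3 -c "
from h import *
st()
a=viewer.grab_frame('scene')[210:350,400:620]
cv2.imwrite('pics/m4.png',cv2.resize(a,None,fx=3.5,fy=3.5,interpolation=2));print(tomove([.503,.192,.026]))"
```

```text
t 22.32 tcp [0.5019 0.1913 0.0396] w 0.0298 F [0.6 0.7 0.8] T [-0.02 -0.01  0.04]
q [0.293 0.494 1.733 0.008 0.895 0.308]
x [ 0.017  0.012 -1.   ] y [0.02  1.    0.012] z [ 1.    -0.02   0.017]
[15.   0.3  0. ]
```

View pics/m4.png

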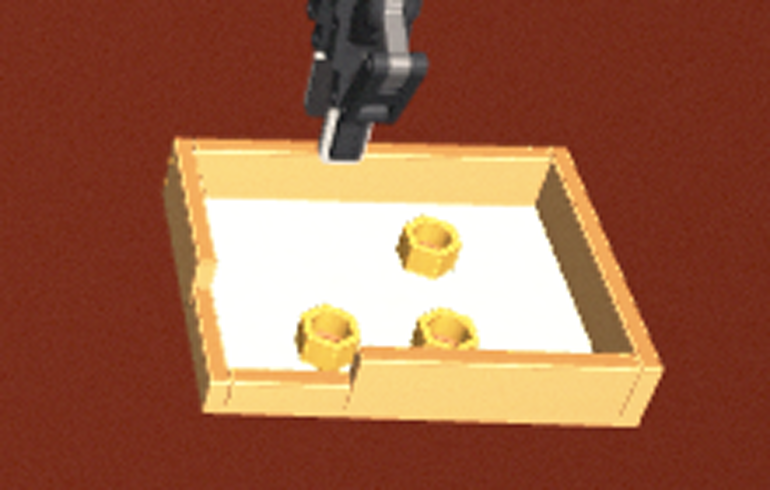

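{"op": "apply_moves", "data": {
  "commands": "30 8 0 0 0;30 7 0 0 0;30 4 0 0 0;30 4 0 0 0;30 0 0 0 0"
}}

```text
time_s: 23.0
tcp_pos: [0.5031, 0.1918, 0.0176]
eef_rot: [0.025, 1.551, -0.005]
contact_force: [0.2, 0.1, -0.4]
gripper_width: 0.0299
```

{"op": "apply_moves", "data": {
  "commands": "30 2 0 0 0;0 0 0 0 0;0 0 0 0 0;0 0 0 0 0;0 0 0 0 0",
  "newtons": 100
}}

```text
time_s: 23.62
tcp_pos: [0.5034, 0.1919, 0.0162]
eef_rot: [0.025, 1.55, -0.005]
contact_force: [-0.8, -0.8, 5.1]
gripper_width: 0.0076
```

```bash
python3 -c "
from h import *
st()"
```

```text
t 23.62 tcp [0.5034 0.1919 0.0162] w 0.0076 F [-0.8 -0.8  5.1] T [-0.11  0.47 -0.04]
q [0.293 0.535 1.738 0.009 0.846 0.307]
x [ 0.02   0.013 -1.   ] y [0.019 1.    0.013] z [ 1.    -0.019  0.02 ]
```

{"op": "apply_moves", "data": {
  "commands": "0 -5 0 0 0;0 -15 0 0 0;0 -25 0 0 0;0 -30 0 0 0;0 -30 0 0 0"
}}

```text
time_s: 24.25
tcp_pos: [0.5009, 0.1905, 0.1225]
eef_rot: [0.025, 1.551, -0.005]
contact_force: [-0.3, 0.2, -3.5]
gripper_width: 0.0075
```

{"op": "apply_moves", "data": {
  "commands": "0 -30 0 0 0;0 -30 0 0 0.05;0 -20 0 0 0.1;0 -10 0 0 0.13;0 0 0 0 0.13"
}}

```text
time_s: 24.88
tcp_pos: [0.4993, 0.1894, 0.2125]
eef_rot: [0.353, 1.526, -0.325]
contact_force: [-0.1, -0.6, -4.4]
gripper_width: 0.0075
```

{"op": "apply_moves", "data": {
  "commands": "0 0 0 0 0.13;0 0 0 0 0.13;0 0 0 0 0.13;0 0 0 0 0.13;0 0 0 0 0.13"
}}

```text
time_s: 25.5
tcp_pos: [0.499, 0.1894, 0.2116]
eef_rot: [0.86, 1.39, -0.824]
contact_force: [-0.0, 0.4, -4.7]
gripper_width: 0.0075
```

{"op": "apply_moves", "data": {
  "commands": "0 0 0 0 0.13;0 0 0 0 0.13;0 0 0 0 0.13;0 0 0 0 0.13;0 0 0 0 0.08"
}}

```text
time_s: 26.12
tcp_pos: [0.4991, 0.1894, 0.2116]
eef_rot: [1.311, 1.15, -1.27]
contact_force: [0.5, 0.1, -4.6]
gripper_width: 0.0075
```

```bash
python3 -c "
from h import *
st()"
```

```text
t 26.12 tcp [0.4991 0.1894 0.2116] w 0.0075 F [ 0.5  0.1 -4.6] T [ 0.29  0.13 -0.  ]
q [0.291 0.263 1.603 0.007 1.252 1.972]
x [ 0.02   0.013 -1.   ] y [ 0.994 -0.112  0.019] z [-0.112 -0.994 -0.015]
```

{"op": "apply_moves", "data": {
  "commands": "0 -5 14 -19 0;0 -5 28 -38 0;0 -5 28 -38 0;0 -5 28 -38 0;0 -5 28 -38 0"
}}

```text
time_s: 26.75
tcp_pos: [0.6431, 0.3465, 0.2418]
eef_rot: [1.309, 1.152, -1.267]
contact_force: [0.1, -1.1, -3.8]
gripper_width: 0.0077
```

{"op": "apply_moves", "data": {
  "commands": "0 -5 28 -38 0;0 -5 25 -25 0;0 -5 24 -18 0;0 -5 24 -18 0;0 -5 24 -18 0"
}}

```text
time_s: 27.38
tcp_pos: [0.7229, 0.4135, 0.2511]
eef_rot: [1.341, 1.142, -1.23]
contact_force: [0.7, -0.8, -2.7]
gripper_width: 0.0078
```

```bash
python3 -c "
from h import *
st()"
```

```text
t 27.38 tcp [0.7229 0.4135 0.2511] w 0.0078 F [ 0.7 -0.8 -2.7] T [ 0.23  0.1  -0.03]
q [0.474 1.073 0.235 0.004 1.768 2.155]
x [ 0.057  0.034 -0.998] y [ 0.993 -0.109  0.053] z [-0.107 -0.993 -0.04 ]
```

{"op": "apply_moves", "data": {
  "commands": "0 -10 40 -30 0;0 -10 40 -30 0;0 -10 40 -30 0;0 -10 40 -30 0;0 -10 40 -30 0"
}}

```text
time_s: 28.0
tcp_pos: [0.7501, 0.433, 0.2571]
eef_rot: [1.446, 1.108, -1.105]
contact_force: [0.2, 0.0, -4.0]
gripper_width: 0.0074
```

```bash
python3 -c "
from h import *
st()"
```

```text
t 28.0 tcp [0.7501 0.433  0.2571] w 0.0074 F [ 0.2  0.  -4. ] T [0.24 0.23 0.04]
q [0.478 1.071 0.235 0.01  1.633 2.159]
x [ 0.174  0.101 -0.98 ] y [ 0.98  -0.117  0.162] z [-0.098 -0.988 -0.119]
```

{"op": "apply_moves", "data": {
  "commands": "0 0 48 -36 0;0 0 48 -36 0;0 0 48 -36 0;0 0 48 -36 0;0 0 48 -36 0"
}}

```text
time_s: 28.62
tcp_pos: [0.7866, 0.4574, 0.2551]
eef_rot: [1.564, 1.064, -0.95]
contact_force: [0.0, -0.7, -3.8]
gripper_width: 0.0076
```

```bash
python3 -c "
from h import *
st()"
```

```text
t 28.62 tcp [0.7866 0.4574 0.2551] w 0.0076 F [ 0.  -0.7 -3.8] T [0.19 0.36 0.01]
q [0.482 1.088 0.236 0.016 1.452 2.163]
x [ 0.31   0.18  -0.933] y [ 0.948 -0.135  0.289] z [-0.074 -0.974 -0.213]
```

{"op": "apply_moves", "data": {
  "commands": "0 8 48 -36 0;0 8 48 -36 0;0 8 48 -36 0;0 8 48 -36 0;0 8 48 -36 0"
}}

```text
time_s: 29.25
tcp_pos: [0.8195, 0.4789, 0.2659]
eef_rot: [1.673, 1.014, -0.791]
contact_force: [0.7, -1.2, -4.7]
gripper_width: 0.0076
```

```bash
python3 -c "
from h import *
st()"
```

```text
t 29.25 tcp [0.8195 0.4789 0.2659] w 0.0076 F [ 0.7 -1.2 -4.7] T [-0.01  0.52  0.02]
q [0.485 1.096 0.236 0.022 1.279 2.163]
x [ 0.438  0.255 -0.862] y [ 0.898 -0.164  0.408] z [-0.038 -0.953 -0.301]
```

{"op": "apply_moves", "data": {
  "commands": "0 15 46 -34 0;0 15 46 -34 0;0 15 46 -34 0;0 0 0 0 0;0 0 0 0 0"
}}

```text
time_s: 29.88
tcp_pos: [0.8376, 0.4892, 0.2735]
eef_rot: [1.73, 0.983, -0.7]
contact_force: [0.3, 0.1, -4.0]
gripper_width: 0.0078
```

```bash
python3 -c "
from h import *
st()
a=viewer.grab_frame('scene');b=viewer.grab_frame('top')
for c in ('top','scene'):
  print([(round(d['confidence'],2),np.round(d['at'],3)) for d in viewer.pinpoint(c,'nut1') if d['at'][1]>-.1],[(round(d['confidence'],2),np.round(d['at'],3)) for d in viewer.pinpoint(c,'tray_pour')])
cv2.imwrite('pics/m5s.png',a);cv2.imwrite('pics/m5t.png',b)
cv2.imwrite('pics/m5.png',np.hstack([a[0:400,320:],b[80:480,:320]]))"
```

```text
t 29.88 tcp [0.8376 0.4892 0.2735] w 0.0078 F [ 0.3  0.1 -4. ] T [-0.07  0.65  0.  ]
q [0.485 1.102 0.236 0.027 1.181 2.162]
x [ 0.504  0.294 -0.812] y [ 0.863 -0.184  0.47 ] z [-0.012 -0.938 -0.347]
[(0.65, array([0.791, 0.388, 0.194])), (0.58, array([0.812, 0.406, 0.211])), (0.56, array([0.827, 0.383, 0.212]))] [(0.73, array([0.784, 0.376, 0.186]))]
[] []
```

View pics/m5.png

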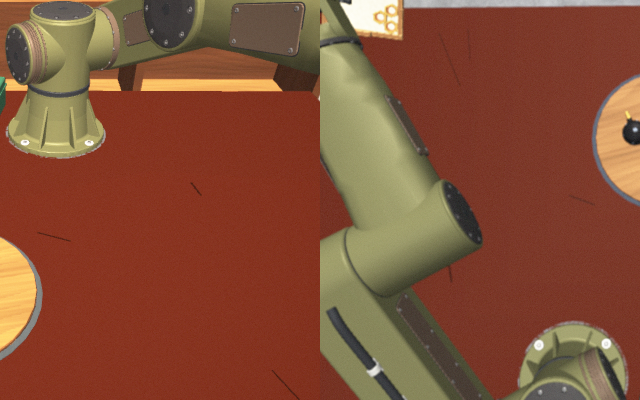

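```bash
python3 -c "
import cv2
a=cv2.imread('pics/m5t.png')[50:140,0:110];cv2.imwrite('pics/m6.png',cv2.resize(a,None,fx=6,fy=6,interpolation=2))"
```

```text
(no output)
```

View pics/m6.png

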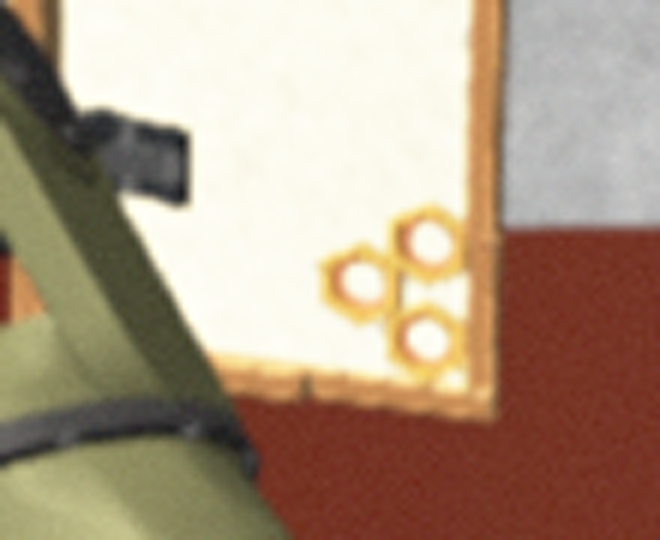

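{"op": "apply_moves", "data": {
  "commands": "0 18 44 -32 0;0 18 44 -32 0;0 0 0 0 0;0 0 0 0 0;0 0 0 0 0"
}}

```text
time_s: 30.8
tcp_pos: [0.8488, 0.4948, 0.2803]
eef_rot: [1.766, 0.963, -0.641]
contact_force: [0.5, -0.5, -3.4]
gripper_width: 0.0074
```

{"op": "apply_moves", "data": {
  "commands": "0 0 0 0 0;0 0 0 0 0;0 0 0 0 0;0 0 0 0 0"
}}

```text
time_s: 31.3
tcp_pos: [0.8489, 0.4948, 0.2803]
eef_rot: [1.766, 0.963, -0.641]
contact_force: [0.0, 0.6, -4.3]
gripper_width: 0.0073
```

```bash
python3 -c "
from h import *
s,R=st()
b=viewer.grab_frame('top')
n=viewer.pinpoint('top','nut1');p=viewer.pinpoint('top','tray_pour')
print([(round(d['confidence'],2),np.round(d['at'],3)) for d in n],p[0]['confidence'],np.round(p[0]['at'],3))
B=np.c_[-R[:,1],R[:,2],-R[:,0]]
for d in n:
  if d['at'][1]>0.1: print(((np.array(d['at'])-p[0]['at'])@B*1e3).round(0))
cv2.imwrite('pics/m7.png',cv2.resize(b[40:140,0:110],None,fx=6,fy=6,interpolation=2))"
```

```text
t 31.3 tcp [0.8489 0.4948 0.2803] w 0.0073 F [ 0.   0.6 -4.3] T [-0.08  0.67 -0.02]
q [0.484 1.105 0.236 0.031 1.119 2.159]
x [ 0.546  0.318 -0.776] y [ 0.838 -0.199  0.508] z [ 0.007 -0.927 -0.375]
[(0.67, array([ 0.514, -0.357,  0.01 ])), (0.63, array([0.806, 0.399, 0.198])), (0.58, array([ 0.453, -0.531, -0.002])), (0.55, array([ 0.447, -0.306,  0.01 ])), (0.55, array([ 0.272, -0.26 , -0.003])), (0.51, array([0.838, 0.395, 0.212])), (0.44, array([ 0.295, -0.336,  0.004])), (0.44, array([ 0.308, -0.183,  0.002])), (0.43, array([0.808, 0.421, 0.208]))] 0.62 [0.803 0.388 0.184]
[ -8. -15.   5.]
[-43. -17.   0.]
[-10. -40.   6.]
```

View pics/m7.png

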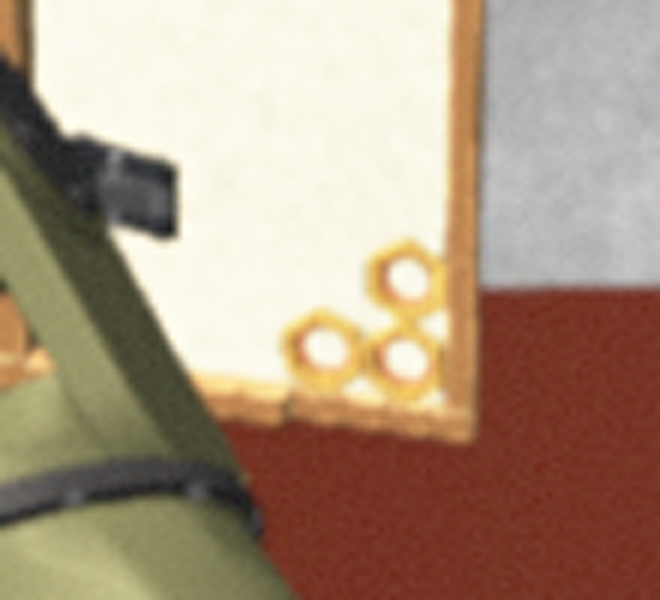

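The nuts have now settled at px (400,355), (325,345) and (405,278) in the crop. One is in the corner, with one along each wall touching it. Tilt is about 39° and the tray is steady.

```bash
python3 -c "
from cell import job
print(job.close_job())"
```

```text
the job is handed in; nothing more can be done
None
```

The job is handed in at about 31.4 s of the 58 s allowed. The arm is holding the tray in the air, tipped about 39° with the pouring corner lowest and about 0.18 m above the counter. All three nuts are together in that corner.

**What I did:** I took the two rim nuts nearest the tray side and set them in the tray while it stood on the counter. I then pinched the tray's full −y wall with 100 N, lifted it clear and turned it. To tip it I pushed the arm against its outer reach limit, because the moves cannot tilt the tool directly.

**Last checks:** One nut sits in the corner, with one along each wall touching it. The arm was still, the grip was steady and the measured load was about 4.3 N, which fits the tray plus three nuts. The network still places the other two brass nuts where they were on the turntable. I did not measure the regulators and gauge again at the end, but nothing touched them.

**What did not go cleanly:**
- **Wrist force:** A reach test before any nut was picked stopped hard at a joint limit. The force reading there was about 126 N for one sample, above the 120 N limit, and it dropped to zero straight away with nothing touched. It looks like inertia rather than contact, but it may count against the run.
- **First grasp:** The first try at the first nut closed above it. The fingertips reach about 2 cm less far ahead of the TCP than stated. I went 10 mm lower, and every later grasp held.

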